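Lock the battery cap on the hive-scale logger

TASK

Close the hive-scale logger with its loose battery cap: set the cap on the round collar with its wing grip upward, feel for the turn at which its two lugs drop into the collar's slots, push it fully down against the battery spring and turn it clockwise about a quarter turn to its stop, so that it springs up into its lock and stays there when you let go. Leave the jar, the stacked pots, the marker and the small carton where they stand.

Things in the scene. Friction and masses are not known exactly. Their poses are not given: they have to be found in the camera images.
- cap: Loose black bayonet cap, about 0.12 kg, 60 mm high, standing upright at the start. Origin: centre of its flat underside; z up. From below: a round boss, 28 mm across at the foot, coning out over 5 mm to 35 mm and straight up to 23 mm, with two lugs; a disc 66 mm across from 23 to 30 mm up; on it a wing grip. Half a turn makes no difference.
- cap_grip (a point): Middle of the cap's wing grip, 46 mm above the cap's underside; axes as the cap's. The grip is a flat-sided bar 56 mm long along x (parallel to the line of the lugs), 14 mm thick along y, from 30 to 60 mm above the underside; grasp it across its thickness.
- cap_lugs (a point): Centre of the two lugs, on the cap's axis 9.5 mm above its underside; axes as the cap's. The lugs stick out of the boss along +x and -x, each 12 mm wide and 7 mm thick (6 to 13 mm above the underside), reaching 27 mm from the axis.
- logger: Logger housing, grey plastic box fixed to the worktop, 110 mm along its x, 140 mm along its y, 40 mm high, with a dark window on its top. Origin: centre of its underside; z up.
- port_mouth (a point): Centre of the collar's mouth, level with its top face, 74 mm over the worktop; its axes are the housing's, not the collar's. The collar is an aluminium ring fixed on the housing, 74 mm across, 34 mm high, with a hole 38 mm across and two opposite slots 16 mm wide, reaching 30 mm from the axis. The line of the slots lies up to 0.35 rad either way from this x axis: find it by touch or sight.
- slot_floor (a point): Point on the collar's axis, 6 mm below the mouth, axes the housing's. The cap's underside is here while its lugs rest on the collar's top face, out of line with the slots. In line (within about 0.08 rad either way) the cap sinks on and meets the spring 4 mm lower.
- push_depth (a point): Point on the collar's axis, 23 mm below the mouth, axes the housing's. The cap's underside is here when pushed fully down, its disc on the collar. Only there, at most 2 mm higher, can the lugs turn under the lip: clockwise seen from above, 1.35 rad from the slots to the lock recess and about 0.05 rad more to the end stop; the other way is blocked.
- lock_seat (a point): Point on the collar's axis, 18 mm below the mouth, axes the housing's. The cap's underside is here when locked: let go at the end of the turn, the spring lifts it 5 mm into the recess, where it cannot turn back. Let go short of the recess it stays about 3 mm lower under the lip; let go in the slots it pops up higher.
- contact (a joint): Travel in m of the sprung brass battery contact, a disc 28 mm across inside the collar, 10 mm below the mouth when free: 0 free, growing as pressed down (800 N/m, 0.8 N at the start). 0 to 0.0015 with the cap lying loose in the slots, 0.013 with the cap fully down (11 N), 0.011 with it under the lip short of the lock, 0.008 locked.
- jar: Honey jar with a yellow lid, 62 mm across and 71 mm high, a bystander. Origin: centre of its underside.
- pots: Stack of clear pots, 70 mm across and 82 mm high, a bystander. Origin: centre of its underside.
- marker: Marker pen, white with a dark cap, 130 mm long and 12 mm thick, lying along the worktop, a bystander. Origin: centre of its underside.
- carton: Small white carton, 63 x 100 x 41 mm, a bystander. Origin: centre of its underside.
Not all that is in view belongs to the job. Of the things that look like the cap, the smaller one is meant.

How it is judged:
By the outcome, as a careful person would: the job done as asked, in the order asked, and still so for the second after the job is handed in, with the robot touching nothing.
It also fails if it takes over 58 s, if anything falls off the work surface, if the arm or the gripper's body presses on something with over 40 N, if the wrist force passes 120 N, or if a joint passes its speed limit or range.

ROBOT

A 6-joint arm with a two-finger parallel gripper is mounted at the origin on a cart in front of the work surface, level with it; the furniture and walls round the work are solid. World frame = base frame: x ahead of the robot, y to its left, z up, the work surface at z = 0. Lengths are in mm, angles in rad, forces in N, time in s.
With the tool pointing down it reaches from about 325 to 775 mm from the base axis. Payload 5.5 kg.
Tool frame: the origin (TCP) lies midway between the tips of the shut fingers; the grasp point (between the pads) lies 19 mm behind it (r.hold_point_z is the z of the grasp point in the tool frame, in mm); z points along the fingers, y is the direction in which the jaws open and shut (so a half turn about z gives the same grasp; the last joint's range is limited). The gripper opens to 88 mm and grips with 3 to 60 N. Pads are 20 mm wide; open, the fingers measure 115 mm over their backs; the gripper's body (75 mm by 178 mm) begins 61 mm behind the grasp point.
Start: joints at [-1.249, 0.091, 1.231, -0, 1.82, -0.057], TCP at [221.884, -557.48, 222.631] pointing down, gripper open.
Joint ranges: [-2.87, 2.87], [-0.86, 2.18], [0.17, 2.46], [-1.51, 4.65], [0.06, 2.69], [-2.65, 2.65]. Speed limits (rad/s): [2.57, 2.57, 3.01, 3.14, 3.14, 3.14].

INTERFACE

Orientations are given as a rotation vector (axis times angle).
In Python, from workcell import r gives the robot as it stands. Calls block until the motion is done:
- r.move_to(position, orientation): joint-space move of the TCP to a pose.
- r.movel(position, velocity=150, orientation=None, until_force=None): straight line of the TCP; orientation=None keeps the orientation; velocity is the mean speed in mm/s. With until_force (N) it stops when the force on the tool has changed by that much, and returns True; else False.
- r.move_joints(angles): joint-space move.
- r.move_gripper(opening): finger opening in mm; the grip force is fixed at half the most; returns when the fingers have stopped.
- r.pause(seconds).
- r.inverse_kinematics(position, orientation): joint angles nearest the present ones, or None.
- r.get_obs(): the state.
- r.snapshot(name): name is "scene" or "top" or "wrist"; returns a dict with "frame" (400x640x3 uint8, blue, green, red), "camera_matrix" (3x3 intrinsics, pixels), "rvec" (rotation vector, rad) and "tvec" (3), from world to camera coordinates, as OpenCV has them. Camera axes: x right, y down, z forward; pixel columns grow to the right and rows downward; lengths in mm; the calibration is good to about 2 mm. A picture is of the moment at which its call begins. There is no depth.
A pose or a line that the arm cannot do raises r.Unreachable and nothing moves.
- r.hand_in(): hands the job in, once; it reports no verdict.
The state is a dict: "t": time; "joint_pos": joint angles; "joint_velocities": joint speeds; "effort": joint torques, N m; "eef_pos": TCP position; "tcp_rot": TCP orientation; "wrist_force": force on the tool from outside, world axes, zero at the start; "torque": the same for the moment, N m; "grip_width": finger opening in mm.
Only numpy, scipy, OpenCV 4.12 (cv2) and the standard library are available. Lean on these libraries where they do the work, as an engineer would, in place of code of your own. Each camera call takes 0.05 s, during which the arm holds its last target. There are 200 camera calls.

## Working session

There is one attempt and no reset: what is moved stays moved. The work goes in short steps, each a Python script; the robot and the scene stay as the last script left them, time stands still between calls to the robot, and variables do not carry over. Pictures are saved under pics/ and viewed, about 8 in all and at most 12, crops included, and the job is handed in when it is done.

```bash
mkdir -p pics; ls
python3 - <<'E'
from workcell import r
import cv2,numpy as np,pickle
d={}
for n in("scene","top"):
    s=r.snapshot(n);d[n]=s;cv2.imwrite(f"pics/{n}0.png",s["frame"])
    R=cv2.Rodrigues(np.array(s["rvec"]))[0];print(n,(-R.T@np.array(s["tvec"]).ravel()).round(),R[2].round(2),np.array(s["camera_matrix"])[0].round())
pickle.dump(d,open("s0.pkl","wb"));print(r.get_obs()["t"],r.hold_point_z)
E
```

```text
pics
scene [-20. 491. 435.] [ 0.67 -0.6  -0.43] [376.   0. 322.]
top [ 328.  -15. 1116.] [ 0.19  0.   -0.98] [422.   0. 320.]
0.1 -18.700000000000003
```

View pics/scene0.png

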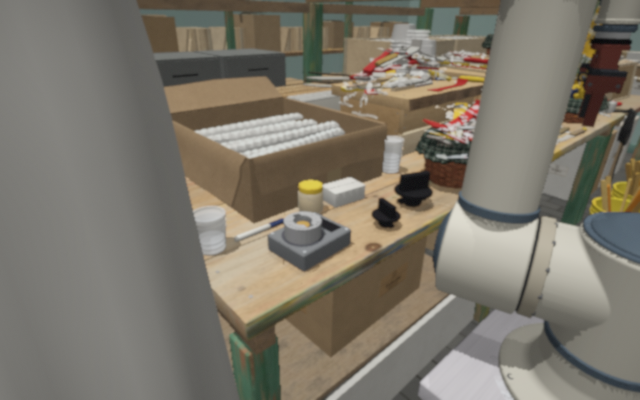

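View pics/top0.png

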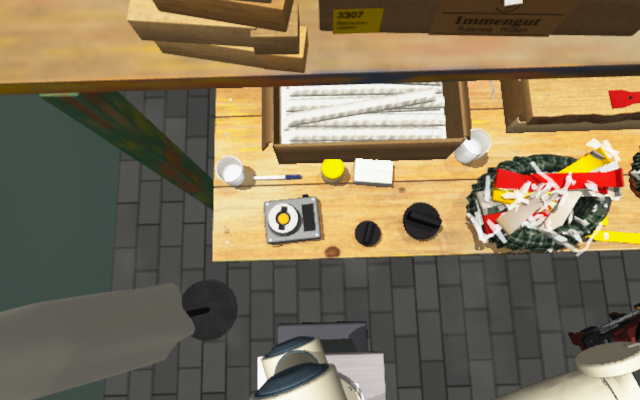

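Black-cap candidates in the top view are the small one at (368,233) and a larger one at (422,221). The description says the smaller, so I'll use (368,233). The collar is at (284,219). Next is a close crop with measurements.

```bash
cat > h.py <<'E'
import cv2,numpy as np
def ray(s,uv,z):
    K=np.array(s["camera_matrix"],float);R=cv2.Rodrigues(np.array(s["rvec"],float))[0];t=np.array(s["tvec"],float).ravel()
    p=cv2.undistortPoints(np.array([[uv]],float),K,None).ravel();d=R.T@np.array([p[0],p[1],1]);c=-R.T@t
    return c+d*(z-c[2])/d[2]
def proj(s,P):
    return cv2.projectPoints(np.array([P],float),np.array(s["rvec"],float),np.array(s["tvec"],float),np.array(s["camera_matrix"],float),None)[0].ravel()
E
python3 - <<'E'
import pickle
from h import *
d=pickle.load(open("s0.pkl","rb"));s=d["top"];f=s["frame"]
m=(f.max(2)<60).astype(np.uint8);m[:195]=0;m[260:]=0;m[:,:340]=0;m[:,445:]=0
for c in cv2.findContours(m,0,2)[0]:
    if cv2.contourArea(c)>100:
        (x,y),rad=cv2.minEnclosingCircle(c);print("black",x,y,rad,ray(s,(x,y),30).round(1),"diam",2*rad*1086/422/.98)
print("logger corner rays z40",[ray(s,p,40).round() for p in((264,200),(317,197),(320,240),(267,243))])
hsv=cv2.cvtColor(f,cv2.COLOR_BGR2HSV);y=cv2.inRange(hsv,(15,120,120),(35,255,255));y[:200]=0;y[240:]=0;y[:,:265]=0;y[:,305:]=0
M=cv2.moments(y,True);print("brass",M['m10']/M['m00'],M['m01']/M['m00'],ray(s,(M['m10']/M['m00'],M['m01']/M['m00']),64).round(1))
a=cv2.resize(f[190:255,255:335],None,fx=7,fy=7,interpolation=cv2.INTER_CUBIC)[:,:390];b=cv2.resize(f[200:265,345:400],None,fx=7,fy=7,interpolation=cv2.INTER_CUBIC)
cv2.imwrite("pics/crop1.png",np.hstack([a,np.clip(b*2.5,0,255).astype(np.uint8)]))
E
```

```text
black 367.2025451660156 233.1392364501953 12.285602569580078 [ 449.3 -131.    30. ] diam 64.5234761126026
black 421.55377197265625 220.51075744628906 18.613525390625 [ 477.9 -273.4   30. ] diam 97.75746481390246
logger corner rays z40 [array([543., 134.,  40.]), array([546.,  -4.,  40.]), array([434.,  -9.,  40.]), array([431., 127.,  40.])]
brass 281.704347826087 219.55652173913043 [486.3  86.1  64. ]
```

View pics/crop1.png

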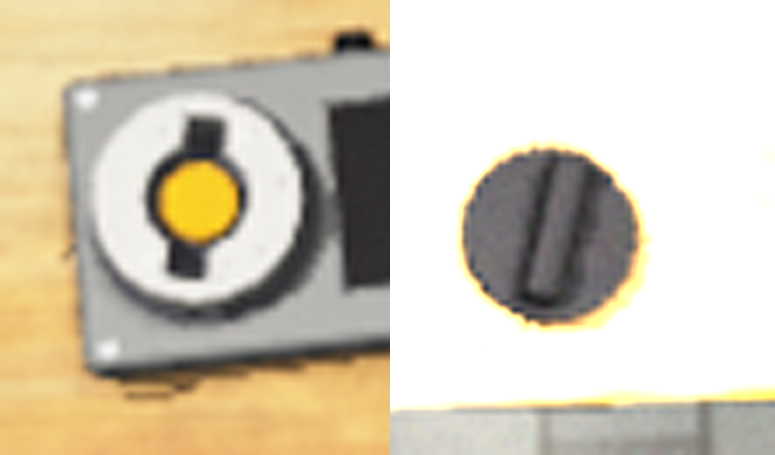

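Crop: the right half shows the small cap, with a measured diameter of 64.5 mm against 66 mm given, so the choice is right. Its wing runs at about -0.18 rad. The left half shows the slots at crop (205,120) and (186,275), with the collar's centre near (197,198). I'll look at the collar and cap from close up with the wrist camera.

```bash
cat >> h.py <<'E'
def ori(a):
    c,s=np.cos(a),np.sin(a)
    return cv2.Rodrigues(np.array([[c,s,0],[s,-c,0],[0,0,-1.]]))[0].ravel()
E
python3 - <<'E'
import pickle
from h import *
from workcell import r
d=pickle.load(open("s0.pkl","rb"));s=d["top"]
u=lambda x,y:((x+.5)/7-.5+255,(y+.5)/7-.5+190)
A=ray(s,u(205,120),74);B=ray(s,u(186,275),74);C=ray(s,u(197,198),74);print("slots",A,B,C,np.linalg.norm(A-B),np.arctan2(*(A-B)[1::-1]))
for o in(0,np.pi):
    print(o,r.inverse_kinematics(C+[0,0,10],ori(-.12+o)),r.inverse_kinematics(C+[0,0,10],ori(-1.55+o)))
ob=r.get_obs();print(ob["tcp_rot"])
a=-0.18
for o in (0,np.pi): print(r.inverse_kinematics([449,-131,200],ori(a+o)))
E
```

```text
slots [517.1926732   79.36821605  74.        ] [461.50617924  86.81123447  74.        ] [489.01025978  82.57551395  74.        ] 56.18170638946889 -0.1328718023749765
0 [ 0.098673   -0.17469336  1.73455085  0.          1.58173516  1.78946933] None
3.141592653589793 [ 0.098673   -0.17469336  1.73455085  0.          1.58173516 -1.35212333] [ 9.86730001e-02 -1.74693358e-01  1.73455085e+00 -4.44089210e-16
  1.58173516e+00  7.78766733e-02]
[-3.08375874e+00 -5.91114915e-01  3.89861415e-04]
[-3.56636869e-01 -2.70036036e-01  1.61070977e+00 -4.44089210e-16
  1.80091892e+00  1.39415946e+00]
[-0.35663687 -0.27003604  1.61070977  0.          1.80091892 -1.7474332 ]
```

Run:
```python
import pickle
from h import *
from workcell import r
d={}
for n,p,a in(("collar",[489,82.6,240],-.13),("cap",[449.3,-131,200],-.18)):
    r.move_to(p,ori(a+np.pi));s=r.snapshot("wrist");d[n]=s;cv2.imwrite(f"pics/w_{n}.png",s["frame"])
    P=[489,82.6,74] if n=="collar" else [449.3,-131,60]
    print(n,proj(s,P),r.get_obs()["t"])
pickle.dump(d,open("s1.pkl","wb"))
cv2.imwrite("pics/w.png",np.vstack([cv2.resize(d[k]["frame"],(480,300)) for k in d]))
```

```text
collar [319.06812571 180.56575035] 2.6167
cap [317.84900226 186.03700883] 3.55
```

View pics/w.png

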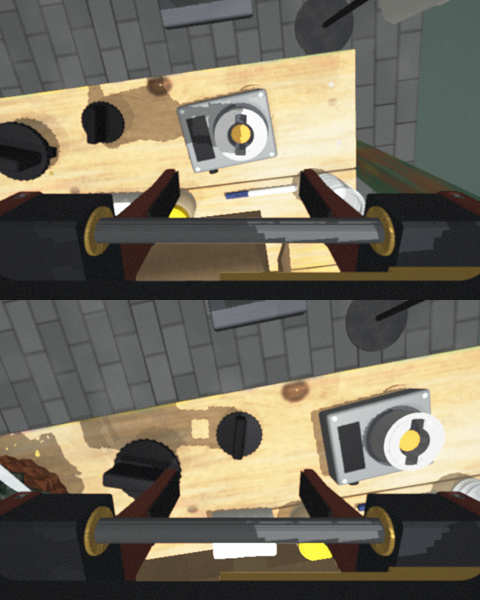

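The wrist views show the collar ring around (322,177) full-res in the first, and the cap around (318,180) with its wing near vertical in the second. I'll refine both numerically.

Run:
```python
import pickle
from h import *
d=pickle.load(open("s1.pkl","rb"))
s=d["collar"];f=s["frame"];hsv=cv2.cvtColor(f,cv2.COLOR_BGR2HSV)
def band(m,c,R):
    k=np.zeros_like(m);cv2.circle(k,c,R,255,-1);return m&k
w=band(cv2.inRange(hsv,(0,0,185),(180,60,255)),(325,178),52)
cs=cv2.findContours(w,0,1)[0];c=max(cs,key=cv2.contourArea);h=cv2.convexHull(c);e=cv2.minEnclosingCircle(h);print("ring",e,ray(s,e[0],74).round(1),"diam",np.linalg.norm(ray(s,(e[0][0]+e[1],e[0][1]),74)-ray(s,(e[0][0]-e[1],e[0][1]),74)))
s=d["cap"];g=s["frame"]
m=band((g.max(2)<70).astype(np.uint8)*255,(319,180),45)
c=max(cv2.findContours(m,0,1)[0],key=cv2.contourArea);e2=cv2.minEnclosingCircle(c);print("cap",e2,ray(s,e2[0],30).round(1),"diam",np.linalg.norm(ray(s,(e2[0][0]+e2[1],e2[0][1]),30)-ray(s,(e2[0][0]-e2[1],e2[0][1]),30)))
A=cv2.resize(f[120:230,265:380],(460,440),interpolation=2);B=cv2.resize(g[130:230,280:360],(320,400),interpolation=2);B=np.clip(B*3.,0,255).astype(np.uint8);B=cv2.copyMakeBorder(B,0,40,0,0,0)
cv2.imwrite("pics/crop2.png",np.hstack([A,B]))
```

```text
ring ((325.1469421386719, 178.02882385253906), 51.971473693847656) [487.1  89.3  74. ] diam 109.52311686920265
cap ((317.5904541015625, 180.06784057617188), 31.271024703979492) [ 449.7 -131.4   30. ] diam 66.90382172643497
```

View pics/crop2.png

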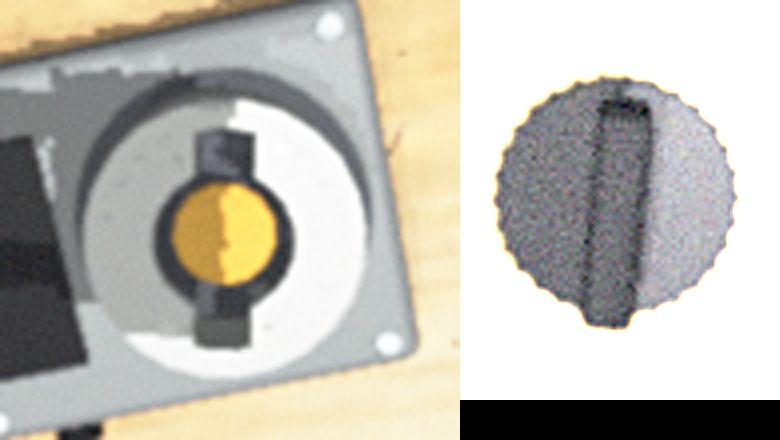

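Crop, left: the collar's top-face outline is centred at crop (225,237), with slot ends at (226,130) and (223,348). Right: the grip bar's ends are at (626,105) and (608,322). I'll convert these and grasp.

Run:
```python
import pickle
from h import *
from workcell import r
d=pickle.load(open("s1.pkl","rb"))
u=lambda x,y,x0,y0:((x+.5)/4-.5+x0,(y+.5)/4-.5+y0)
s=d["collar"];q=lambda x,y:ray(s,u(x,y,265,120),74)
C=q(225,237);A=q(226,130);B=q(223,348);print("collar",C,"diam",np.linalg.norm(q(80,237)-q(370,237)),"slot",np.linalg.norm(A-B),(A+B)/2,np.arctan2(*(B-A)[1::-1]))
s=d["cap"];q=lambda x,y:ray(s,u(x-460,y,280,130),60)
A=q(626,105);B=q(608,322);G=(A+B)/2;a=np.arctan2(*(B-A)[1::-1]);print("grip",np.linalg.norm(A-B),G,a)
p=np.array([(G[0]+449.7)/2,(G[1]-131.4)/2]);print(p)
if abs(a)<.6 and np.hypot(*(G[:2]-[449.7,-131.4]))<6:
    r.move_gripper(50)
    r.move_to([*p,90],ori(a+np.pi)); 
    print(r.movel([*p,33],80,until_force=6));r.move_gripper(0)
    o=r.get_obs();print(o["t"],o["eef_pos"],o["grip_width"],o["wrist_force"])
```

```text
collar [487.44444286  84.72788263  74.        ] diam 76.44650176718936 slot 58.71749426050644 [488.61773571  84.43217087  74.        ] -0.14378417920319336
grip 54.41236188524231 [ 447.08228364 -129.62560359   60.        ] -0.26130942181126365
[ 448.39114182 -130.51280179]
False
6.3333 [ 448.4660288  -130.54144445   33.09725442] 14.101421393382967 [-0.85388126 -0.17353902  0.65686444]
```

Run:
```python
from h import *
from workcell import r
def st(l):
    o=r.get_obs();print(l,round(o["t"],2),np.round(o["eef_pos"],1),"F",np.round(o["wrist_force"],1),"T",np.round(o["torque"],2),"w",round(o["grip_width"],1))
r.movel([448.4,-130.5,180],150)
r.move_to([488,84.5,165],ori(np.pi-.138));r.pause(.3);st("above")
s=r.snapshot("wrist");cv2.imwrite("pics/held.png",s["frame"][100:300,200:440].repeat(2,0).repeat(2,1))
r.movel([488,84.5,115],80);st("pre")
print(r.movel([488,84.5,95],20,until_force=5));st("touch")
```

```text
above 8.65 [488.1  83.5 165.2] F [ 0.2  0.1 -1.4] T [ 0.   -0.12  0.01] w 14.1
pre 9.47 [488.1  84.5 115.3] F [ 0.9  0.4 -1.1] T [ 0.04 -0.1  -0.01] w 13.9
False
touch 10.62 [488.   84.5  95.3] F [-1.7  0.2  0.9] T [0.   0.16 0.01] w 13.4
```

View pics/held.png

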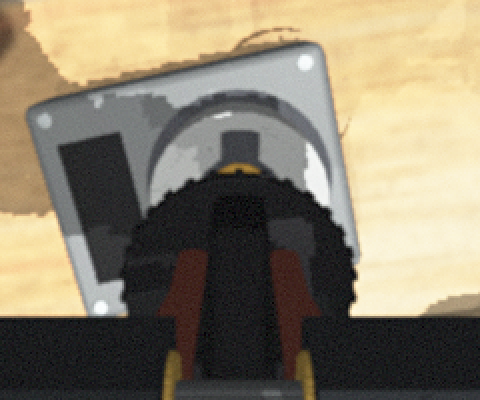

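The held-cap view shows the cap level in the jaws above the collar, with the slot in line at (240,150). It sank past the lug-rest height (TCP 95 against 101), so the lugs are in the slots. Now I'll push down.

Run:
```python
from h import *
from workcell import r
def st(l):
    o=r.get_obs();print(l,round(o["t"],2),np.round(o["eef_pos"],1),"F",np.round(o["wrist_force"],1),"T",np.round(o["torque"],2),"w",round(o["grip_width"],1))
for z in(91,87,85):
    print(r.movel([488,84.5,z],20,until_force=25));st(z)
print(r.movel([488,84.5,80],10,until_force=12));st("down")
s=r.snapshot("scene");cv2.imwrite("pics/sc1.png",cv2.resize(s["frame"][170:280,230:370],None,fx=4,fy=4,interpolation=2))
```

```text
False
91 10.97 [488.3  84.5  91.4] F [-1.9 -1.   3.9] T [0.02 0.15 0.03] w 13.5
False
87 11.32 [488.3  84.5  87.7] F [-2.1 -0.8  6. ] T [ 0.01  0.4  -0.01] w 14.1
False
85 11.57 [488.3  84.5  86. ] F [-3.9 -0.1  8.7] T [-0.05  0.51 -0.05] w 13.8
True
down 11.96 [488.3  84.6  84.9] F [-3.5  0.4  9. ] T [-0.04  0.46 -0.02] w 14.2
```

View pics/sc1.png

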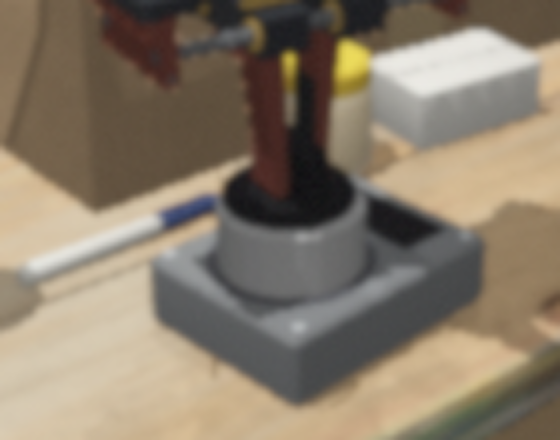

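The crop shows the cap's disc sitting in line with the collar top. I'll keep a downward bias and turn clockwise in small steps, watching torque and height.

Run:
```python
from h import *
from workcell import r
def st(l):
    o=r.get_obs();R=cv2.Rodrigues(np.array(o["tcp_rot"],float))[0];y=np.arctan2(-R[1,0],-R[0,0])
    print(l,round(o["t"],2),np.round(o["eef_pos"],1),"yaw %.3f"%y,"F",np.round(o["wrist_force"],1),"T",np.round(o["torque"],2),"w",round(o["grip_width"],1));return y,o
r.movel([488,84.5,81.5],10,until_force=25);st("press")
for a in np.arange(.2,1.45,.2):
    r.movel([488,84.5,81.5],20,orientation=ori(np.pi-.138-a))
    y,o=st("%.2f"%a)
    if abs(o["torque"][2])>1.2 or abs(o["wrist_force"]).max()>45: break
```

```text
press 12.4 [488.4  84.5  84. ] yaw -0.138 F [-7.  -0.8 15.3] T [-0.11  1.2  -0.06] w 13.9
0.20 12.75 [489.3  84.5  84.1] yaw -0.339 F [-2.5  0.2 13.2] T [-0.06  0.43 -0.08] w 13.9
0.40 13.1 [489.6  84.4  84.2] yaw -0.539 F [-1.   0.3 11.8] T [-0.14  0.22 -0.1 ] w 14.0
0.60 13.45 [489.8  84.6  84.2] yaw -0.739 F [-0.4 -0.5 11.6] T [-0.08  0.12 -0.12] w 13.7
0.80 13.8 [489.9  84.6  84.2] yaw -0.939 F [ 0.1  0.  11.9] T [-0.15 -0.02 -0.1 ] w 14.1
1.00 14.15 [489.9  84.7  84.2] yaw -1.138 F [-0.1  0.5 11.2] T [-0.06  0.06 -0.12] w 13.8
1.20 14.5 [490.   84.5  84.2] yaw -1.339 F [ 0.4 -0.8 11.2] T [-0.16 -0.06 -0.03] w 13.9
1.40 14.85 [489.3  84.5  84.1] yaw -1.538 F [-2.1 -1.1 12.5] T [-0.19  0.51  0.25] w 13.5
```

Run:
```python
from h import *
from workcell import r
def st(l):
    o=r.get_obs();R=cv2.Rodrigues(np.array(o["tcp_rot"],float))[0];y=np.arctan2(-R[1,0],-R[0,0])
    print(l,round(o["t"],2),np.round(o["eef_pos"],1),"yaw %.3f"%y,"F",np.round(o["wrist_force"],1),"T",np.round(o["torque"],2),"w",round(o["grip_width"],1));return y,o
for a in(1.44,1.48,1.52):
    r.movel([489.5,84.5,81.5],20,orientation=ori(np.pi-.138-a));y,o=st(a)
    if abs(o["torque"][2])>.9:break
a-=.05
r.movel([489.5,84.5,81.5],20,orientation=ori(np.pi-.138-a));st("back .05")
for z in(85,88,90):
    r.movel([489.5,84.5,z],15);r.pause(.15);st(z)
```

```text
1.44 15.1 [489.5  84.4  84.1] yaw -1.577 F [-8.5 -1.6 15.7] T [-0.3   1.5   0.85] w 14.2
1.48 15.35 [489.5  84.2  84.1] yaw -1.617 F [-8.1 -2.9 15.8] T [-0.44  1.47  0.82] w 14.7
1.52 15.6 [489.5  83.9  84.1] yaw -1.657 F [-8.2 -3.6 16.5] T [-0.69  1.39  0.88] w 15.2
back .05 15.85 [489.5  83.9  84.1] yaw -1.607 F [-7.9 -3.9 16.2] T [-0.61  1.44  0.49] w 15.1
85 16.38 [489.4  84.   84.6] yaw -1.608 F [-2.  -4.6  0.3] T [-0.83  0.03  0.46] w 15.2
88 16.88 [489.4  84.2  87.6] yaw -1.608 F [ 0.1 -4.9 -3.3] T [-1.08 -0.21  0.48] w 14.7
90 17.32 [489.3  84.2  89.2] yaw -1.608 F [-0.2 -5.6 -5.2] T [-1.05 -0.31  0.47] w 14.9
```

The stop was felt: torque saturated at about 0.85 N m. The cap then rose about 5 mm and resists pulling. I'll release, back off and check from near.

Run:
```python
from h import *
from workcell import r
r.move_gripper(50);r.movel([489.3,84.2,180],120);r.move_to([489,84.5,240],ori(np.pi-.138));r.pause(.3)
s=r.snapshot("wrist");t=r.snapshot("scene");q=r.snapshot("top");print(r.get_obs()["t"])
import pickle;pickle.dump((s,t,q),open("s2.pkl","wb"))
A=np.clip(cv2.resize(s["frame"][110:240,255:385],(400,400),interpolation=2)*1.8,0,255)
B=np.clip(cv2.resize(t["frame"][190:270,260:360],(400,320),interpolation=2)*1.3,0,255);B=cv2.copyMakeBorder(B,0,80,0,0,0)
cv2.imwrite("pics/fin.png",np.hstack([A,B]))
for z in(86,83,91):print(z,[proj(t,[488.5+33*c,84.5+33*n,z]).round(1) for c,n in((.67,.6),(-.67,-.6),(.6,-.67))], proj(t,[488.5,84.5,z+30]).round(1))
```

```text
20.7083
86 [array([286.7, 212.3]), array([316.6, 214.3]), array([304. , 206.5])] [301.5 199.6]
83 [array([286.7, 213.7]), array([316.6, 215.6]), array([304. , 207.8])] [301.5 201. ]
91 [array([286.6, 210.1]), array([316.7, 212. ]), array([303.9, 204.3])] [301.4 197.2][ WARN:0@8.298] global loadsave.cpp:1063 imwrite_ Unsupported depth image for selected encoder is fallbacked to CV_8U.
```

View pics/fin.png

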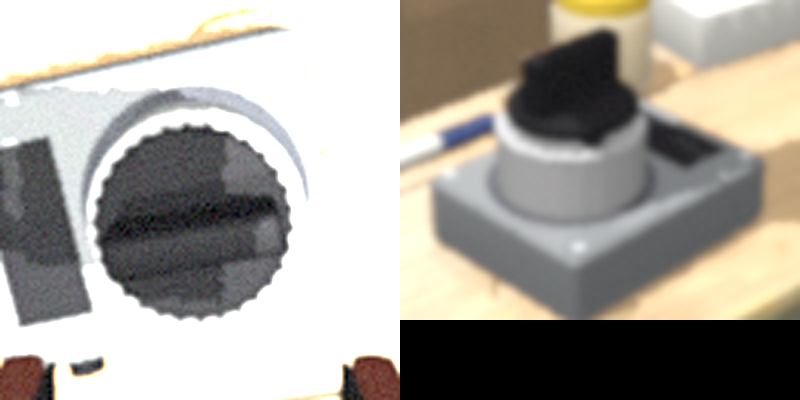

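The cap sits turned about 1.4 rad, with its wing near horizontal at crop (105,225)–(275,205) and the disc slightly above the collar. Locked and short of the lock differ by only 3 mm, so I'll check by touch. The wing top should be at z=116 if locked, 113 if not.

Run:
```python
from h import *
from workcell import r
def st(l):
    o=r.get_obs();R=cv2.Rodrigues(np.array(o["tcp_rot"],float))[0];y=np.arctan2(-R[1,0],-R[0,0])
    print(l,round(o["t"],2),np.round(o["eef_pos"],1),"yaw %.3f"%y,"F",np.round(o["wrist_force"],1),"T",np.round(o["torque"],2),"w",round(o["grip_width"],1))
r.move_gripper(0);r.move_to([489,84.5,140],ori(np.pi-1.55));r.movel([489,84.5,121],60)
print(r.movel([489,84.5,110],8,until_force=2.5));st("touch")
r.movel([489,84.5,140],80)
```

```text
True
touch 24.06 [489.   84.5 116.4] yaw -1.550 F [-0.1 -0.   3.9] T [-0.03 -0.06  0.04] w 0.6
```

The touch gave 116.4, which is the locked height. I'll retreat, check the bystanders and hand in.

Run:
```python
import pickle
from h import *
from workcell import r
r.movel([489,84.5,260],150);r.move_to([350,-250,260],ori(np.pi-.6));r.pause(.3)
a=pickle.load(open("s0.pkl","rb"))["top"]["frame"];b=r.snapshot("top")["frame"]
D=cv2.GaussianBlur(cv2.absdiff(a,b).max(2),(3,3),0)
for n,(x0,y0,x1,y1) in dict(pots=(215,155,247,190),marker=(250,170,305,184),jar=(318,156,348,186),carton=(352,156,396,188)).items():print(n,(D[y0:y1,x0:x1]>50).sum())
print(r.get_obs()["t"]);r.hand_in()
```

```text
pots 0
marker 0
jar 0
carton 0
27.3583
the job is handed in; nothing more can be done
```

The small cap is in the collar and, by my last checks, locked. The job was handed in at about 27 s on the robot's clock (limit 58 s); no verdict is reported.

- **Insertion:** I lined the lugs up with the slots by sight, at about -0.14 rad. The lugs dropped in on the first descent, so I did not need to feel around for the turn.
- **Lock:** I pushed the cap fully down and turned it clockwise about 1.4 rad. The end stop showed as torque levelling off at about 0.85 N m, where the pads slipped a little on the grip. It was then let up and released.
- **Last checks:**
  - A light touch on the wing top read z = 116.4 mm. Locked should be 116 mm; short of the lock would be 113 mm.
  - The camera showed the wing turned by the expected amount.
  - The before-and-after top view showed no change at the jar, pots, marker or carton.
- **Disagreed or not tested:** The force readings while letting the cap up were ambiguous, which is why I added the touch. I did not try turning the cap back to test the lock.

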